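Lock the food processor, refit its pulse knob and hold it down

ROBOT

A 6-joint arm with a two-finger parallel gripper is mounted at the origin on a cart in front of the work surface, level with it; the furniture and walls round the work are solid. World frame = base frame: x ahead of the robot, y to its left, z up, the work surface at z = 0. Lengths are in mm, angles in rad, forces in N, time in s.
With the tool pointing down it reaches from about 400 to 925 mm from the base axis. Payload 12.5 kg.
Tool frame: the origin (TCP) lies on the centre line of the jaws, within the pads' length; the fingertips stand 25 mm ahead of it and the grasp point (between the pads) lies 6 mm ahead of it (env.tip_extent is the distance from the TCP to the fingertips, in mm); x points along the fingers, z is the direction in which the jaws open and shut, and the axes are right-handed (so a half turn about x gives the same grasp; the last joint's range is limited). The gripper opens to 95 mm and grips with 3 to 60 N. Pads are 20 mm wide; open, the fingers measure 119 mm over their backs; the gripper's body (75 mm by 180 mm) begins 59 mm behind the grasp point.
Start: joints at [-0.106, 0.491, 1.559, -0, 1.092, -0.106], TCP at [625.017, 0.021, 215.661] pointing down, gripper open.
Joint ranges: [-3.1, 3.1], [-0.84, 2.19], [0.05, 2.79], [-1.13, 4.28], [0.06, 2.93], [-2.69, 2.69]. Speed limits (rad/s): [2.22, 2.22, 2.79, 3.14, 3.14, 3.14].

INTERFACE

Orientations are given as [roll, pitch, yaw] about the fixed x, y, z axes, in that order (R = Rz(yaw) Ry(pitch) Rx(roll)).
In Python, from cell import env gives the robot as it stands.
- The arm moves only by the tool step_arm, never from a script. Its argument "rows" is a list of rows, each a list of 6 numbers: the shift along the tool's x, y, z in mm, then the turn, a rotation vector about the tool's x, y, z in rad. In form: [[x, y, z, wx, wy, wz], ...]. A call has 1 to 8 rows; each row shifts and turns the pose as measured when the row begins, along the tool's axes as they then stand; what a row does not reach is not made up. A row lasts 1/8 s, in which the tool goes at most 62.5 mm and 10.7 degrees, less where a joint would pass 70% of its speed; a pose out of reach is approached as far as the arm can. A call is refused whole if a number of a shift passes 62.5 or a number of a turn 0.188, either way. A call with a gripper value outside its range is refused whole. "grip" is the finger opening in mm, from 0 to 95.1, set as the call begins (left out, the last holds). The fingers move at their own pace and stop on an object; the grip force is fixed at half the most. Time passes only in rows, so rows that do not move let the fingers close. It gives the time, the measured TCP pose, the force and the opening at its end, in the units of the state.
- env.state(): the state, without advancing time (a new reading comes with each control period).
- env.read_camera(name): name is "scene" or "side" or "wrist"; returns the picture (480x640x3 uint8, red, green, blue); there is no depth.
- env.get_calibration(name): a dict with "fx", "fy", "cx", "cy" (pixels), "pose" (4x4, takes a point from camera to world coordinates); the wrist camera has in their place "hand_eye" (4x4, takes a point from camera to tool coordinates, whose origin is the TCP and whose axes are the tool frame's). Camera axes: x right, y down, z forward; pixel columns grow to the right and rows downward; lengths in mm; the calibration is good to about 2 mm. A picture is of the moment at which its call begins: read the wrist's pose just before it. get_calibration takes no time and is no camera call.
- env.job_done(): hands the job in, once; it reports no verdict.
The state is a dict: "t": time; "joints": joint angles; "qvel": joint speeds; "tau": joint torques, N m; "eef_pos": TCP position; "tcp_rot": TCP orientation; "ft_force": force on the tool from outside, world axes, zero at the start; "moment": the same for the moment, N m; "opening": opening from 0.0 (shut) to 1.0 (fully open).
Only numpy, scipy, OpenCV 4.12 (cv2) and the standard library are available. Lean on these libraries where they do the work, as an engineer would, in place of code of your own. Each camera call takes 0.05 s, during which the arm holds its last target.

TASK

Get the small food processor ready and pulse it: first turn the black lock ring on its bowl clockwise by its lug until the lug's red line meets the red mark on the lid, the locked position. Then take the loose blue knob from the worktop, turn it so that its flat-sided bore matches the D-shaped shaft (white pointer to the white line on the deck), push it fully onto the shaft and press it down against the spring to the stop; finish while still holding the knob pressed down, and leave the salt shaker, tomato and garlic where they stand.

Things in the scene. Friction and masses are not known exactly. Their poses are not given: they have to be found in the camera images.
- ring_center (a point): Point on the vertical axis of the lock ring, 110 mm above the worktop, with the axes of the food processor: a fixed white machine, 170 mm deep (x), 310 mm wide (y), front to its -x, towards the robot give or take its yaw. Its grey deck is 50 mm above the worktop. The bowl (lid top at 124 mm) is at its +y end; the D-shaft at its -y end, 175 mm from this point.
- lock_ring (a joint): Angle of the black lock ring round the lid (116 mm across, 100 to 118 mm above the worktop); turns about the vertical axis through ring_center with about 0.2 N m friction, stays where left. Grows clockwise seen from above; 0 = open (white mark on the lid), 1.05 = locked (red mark), stop at 1.08. Starts at 0 to 0.4.
- ring_lug (a point): Middle of the ring's lug, 75 mm from the ring's axis, 115 mm above the worktop: an upright black tab with a red line on top, 12 mm thick along the ring's motion (own y), 32 mm long outwards (it points along own -x), 40 mm tall, from 91 to 131 mm above the worktop. Free space beside and below it down to the deck.
- shaft_tip (a point): Centre of the top of the upright steel D-shaft, 14 mm across, its flat 2 mm from the axis on its own -x side; z up; 1.5 mm chamfer. At rest 35 mm above the deck, 85 mm above the worktop. A white line on the deck lies in the direction of the flat. It cannot turn. A bushing 26 mm across stands 8 mm above the deck round it.
- pulse_shaft (a joint): How far the shaft is pressed down, m: 0 at rest, 0.008 at its stop. Its spring needs 2 N to start and 10 N at the stop, and pushes it back up when let go.
- knob_center (a point): Centre of the loose blue knob, half-way up: 40 mm tall, an oval of 46 mm (own x) by 28 mm (own y, two parallel sides to grip), about 45 g, standing upright on the worktop. A white pointer on its top points to its -x. Knob axes parallel to shaft_tip's axes = flats matched, 1 mm clearance.
- knob_key (a point): Point on the knob's pointer side, 20 mm from its axis along its -x, half-way up.
- knob: The knob, origin at the centre of its underside. There it has a D-shaped bore, 17 mm deep, 16 mm across, its flat 3 mm from the axis on the knob's own -x side. Fully on, the underside is 17 mm below the shaft's tip, so 18 mm above the deck, or 10 mm with the shaft pressed to its stop.
- salt: Salt shaker, 44 mm across, 90 mm tall, bystander; origin at its underside.
- tomato: Red tomato, 75 mm, bystander; origin at its underside.
- garlic: Garlic bulb, 52 mm, bystander; origin at its underside.
Not all that is in view belongs to the job. There is more than one size of the knob; the job needs the middle-sized.

How it is judged:
By the outcome, as a careful person would: the job done as asked, in the order asked, and still so for the second after the job is handed in, while the arm keeps its last pose, push and grip.
It also fails if it takes over 58 s, if anything falls off the work surface, if the arm or the gripper's body presses on something with over 40 N, if the wrist force passes 120 N, or if a joint passes its speed limit or range.

## Working session

There is one attempt and no reset: what is moved stays moved. The work goes in short steps, Python scripts to look and compute and a tool call to move; the robot and the scene stay as the last step left them, time stands still between calls to the robot, and variables do not carry over. Pictures are saved under pics/ and viewed, and the job is handed in when it is done.

Besides the shell and the picture viewer there is one more tool, called after "Request:" as name(argument=value, ...), one argument or row to a line, values as JSON. step_arm: Moves the arm, as the interface text tells. Its arguments: {"type":"object","properties":{"rows":{"type":"array","items":{"type":"array","items":{"type":"number"}}},"grip":{"type":"number"}},"required":["rows"]}

```bash
mkdir -p pics; ls; python3 - <<'E'
from cell import env
import cv2,numpy as np
np.set_printoptions(precision=4,suppress=True)
s=env.state();print(s)
for n in("scene","side","wrist"):
    im=env.read_camera(n);cv2.imwrite(f"pics/{n}0.png",im[:,:,::-1]);print(n,env.get_calibration(n))
E
```

```text
pics
{'t': 0.0, 'joints': array([-0.1056,  0.4916,  1.5595,  0.    ,  1.0917, -0.1056]), 'qvel': array([-0.002 , -0.0007, -0.0012, -0.0021, -0.0007, -0.0015]), 'tau': array([ -0.001 , -61.2641, -25.8175,   0.0693,   0.0483,  -0.    ]), 'eef_pos': array([624.7421,   0.0715, 215.0343]), 'tcp_rot': array([3.0325, 1.5696, 3.0325]), 'ft_force': array([-0.3511,  0.4976, -0.7843]), 'moment': array([-0.0273, -0.0609, -0.0341]), 'opening': 1.000722045927938}
scene {'fx': 553.0391345332899, 'fy': 553.0391345332899, 'cx': 310.8785550796401, 'cy': 232.7026457882606, 'pose': array([[  -0.4785,   -0.6481,    0.5925, -279.1391],
       [  -0.878 ,    0.3597,   -0.3157,  608.6663],
       [  -0.0085,   -0.6713,   -0.7412, 1149.6342],
       [   0.    ,    0.    ,    0.    ,    1.    ]])}
side {'fx': 499.10229620190034, 'fy': 499.10229620190034, 'cx': 325.8216443298369, 'cy': 234.7930769581605, 'pose': array([[   0.8598,   -0.3247,    0.3942,   85.1467],
       [  -0.5105,   -0.5302,    0.6769, -686.0622],
       [  -0.0108,   -0.7833,   -0.6216,  871.1683],
       [   0.    ,    0.    ,    0.    ,    1.    ]])}
wrist {'fx': 341.00205411773044, 'fy': 341.00205411773044, 'cx': 319.55015892769467, 'cy': 234.56630507166298, 'hand_eye': array([[  -0.0005,   -0.2531,    0.9674, -169.6692],
       [  -0.0002,   -0.9674,   -0.2531,   71.2216],
       [   1.    ,   -0.0003,    0.0004,   -0.2094],
       [   0.    ,    0.    ,    0.    ,    1.    ]])}
```

View pics/scene0.png

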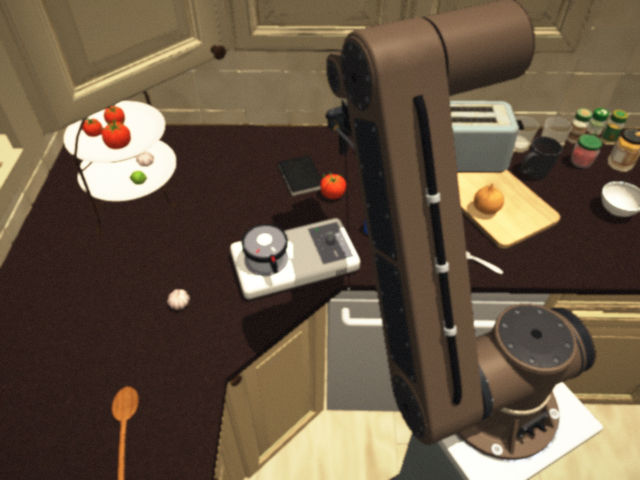

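View pics/side0.png

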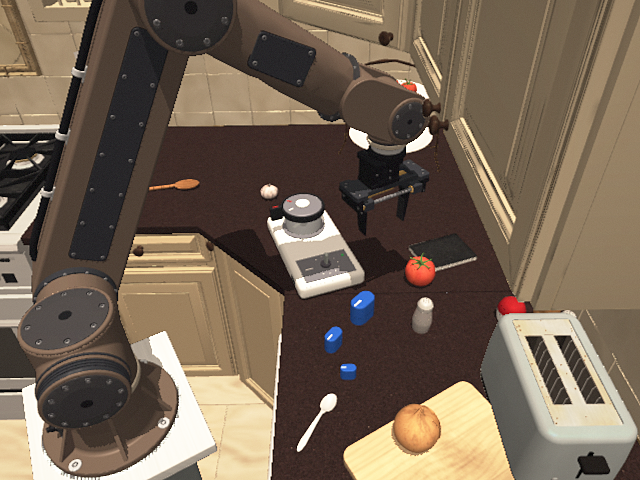

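View pics/wrist0.png

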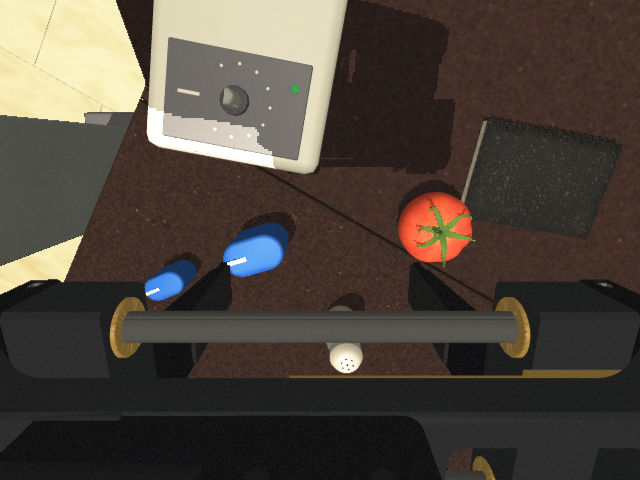

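Candidates for the knob in the side view: (362,308) large, (333,340) middle, (348,371) small. By the description I choose (333,340). Next I check it in a close crop and measure the machine.

```bash
cat > h.py <<'E'
import numpy as np,cv2
from scipy.spatial.transform import Rotation as R
from cell import env
np.set_printoptions(precision=3,suppress=True)
def pose(s=None):
    s=s or env.state();T=np.eye(4);T[:3,:3]=R.from_euler('xyz',s['tcp_rot']).as_matrix();T[:3,3]=s['eef_pos'];return T
def cam(n,T=None):
    c=env.get_calibration(n);K=(c['fx'],c['fy'],c['cx'],c['cy'])
    return K,(c['pose'] if 'pose' in c else T@c['hand_eye'])
def onz(n,uv,z,T=None):
    K,P=cam(n,T);uv=np.atleast_2d(np.asarray(uv,float))
    d=np.c_[(uv[:,0]-K[2])/K[0],(uv[:,1]-K[3])/K[1],np.ones(len(uv))]@P[:3,:3].T
    o=P[:3,3];return o+d*((z-o[2])/d[:,2])[:,None]
def proj(n,p,T=None):
    K,P=cam(n,T);q=(np.atleast_2d(p)-P[:3,3])@P[:3,:3];return np.c_[q[:,0]/q[:,2]*K[0]+K[2],q[:,1]/q[:,2]*K[1]+K[3]]
def crop(src,dst,x0,y0,x1,y1,f):
    im=cv2.imread(src)[y0:y1,x0:x1];cv2.imwrite(dst,cv2.resize(im,None,fx=f,fy=f,interpolation=cv2.INTER_CUBIC))
E
python3 - <<'E'
from h import *
print(pose())
crop('pics/side0.png','pics/s1.png',260,180,400,390,2.8)
crop('pics/scene0.png','pics/c1.png',220,210,370,310,5)
crop('pics/wrist0.png','pics/w1.png',130,0,350,310,1.9)
E
```

```text
[[ -0.001   0.      1.    624.858]
 [  0.      1.     -0.      0.055]
 [ -1.      0.     -0.001 215.207]
 [  0.      0.      0.      1.   ]]
```

View pics/s1.png

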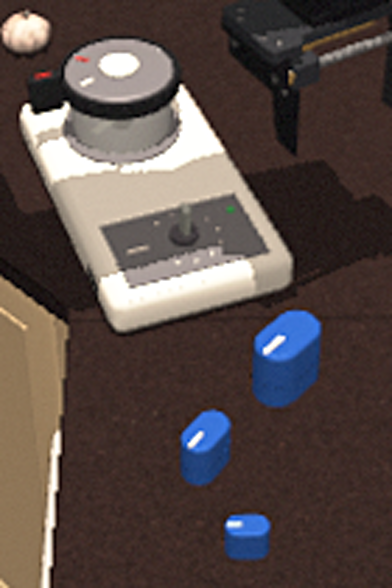

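View pics/c1.png

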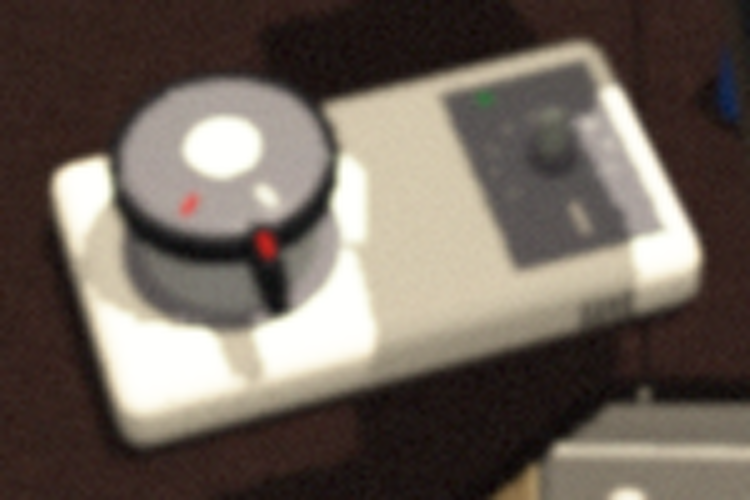

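View pics/w1.png

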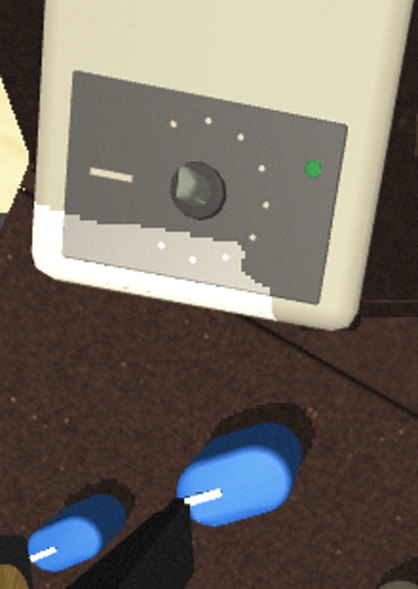

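```bash
python3 - <<'E'
from h import *
T=pose()
print("bushing",onz('wrist',[[234,100]],58,T), "side",onz('side',[[326,265]],58),'shaft tip side',onz('side',[[260+186/2.8,180+210/2.8]],85),'tip wrist',onz('wrist',[[130+192/1.9,185/1.9]],85,T))
w=lambda x,y:[130+x/1.9,y/1.9]
pts=onz('wrist',[w(75,71),w(347,125),w(319,303),w(64,256),w(91,172),w(131,180)],50,T);print(pts)
e=lambda a,b:np.degrees(np.arctan2(*(pts[b]-pts[a])[[1,0]]))
print('x edges',e(0,1),e(3,2),'line',e(5,4),'y edges',e(3,0),e(2,1))
s=lambda x,y:[260+x/2.8,180+y/2.8]; c=lambda x,y:[220+x/5,210+y/5]
print('side  cap,red,white',onz('side',[s(119,65),s(83,60),s(87,81)],124),'lug',onz('side',[s(42,75)],131))
print('scene cap,red,white',onz('scene',[c(223,147),c(190,204),c(266,194)],124),'lug',onz('scene',[c(265,245)],131))
# knobs: tops
im=cv2.imread('pics/side0.png');hsv=cv2.cvtColor(im,cv2.COLOR_BGR2HSV)
m=cv2.inRange(hsv,(100,120,60),(130,255,255))
n,l,st,ce=cv2.connectedComponentsWithStats(m);print(st[1:][st[1:,4]>30],ce[1:][st[1:,4]>30])
E
```

```text
bushing [[547.856 110.713  58.   ]] side [[540.739  97.522  58.   ]] shaft tip side [[544.902 101.946  85.   ]] tip wrist [[551.914 109.483  85.   ]]
[[492.364 163.437  50.   ]
 [618.483 140.471  50.   ]
 [603.901  58.182  50.   ]
 [477.708  81.002  50.   ]
 [495.196 119.804  50.   ]
 [514.122 116.207  50.   ]]
x edges -10.32033471566261 -10.250331268637796 line 169.23746114961438 y edges 79.91915406787948 79.9511395411777
side  cap,red,white [[574.772 273.939 124.   ]
 [549.841 298.921 124.   ]
 [537.277 266.749 124.   ]] lug [[502.17  287.924 131.   ]]
scene cap,red,white [[576.699 282.721 124.   ]
 [550.988 312.668 124.   ]
 [538.799 277.497 124.   ]] lug [[504.668 294.195 131.   ]]
[[350 291  25  34 647]
 [324 326  19  27 361]
 [340 364  17  16 225]] [[361.93  307.645]
 [333.158 339.374]
 [348.04  371.502]]
```

Yaw of the machine is about -10.2°. The ring is near (578,282), the lug at about 0.29 rad. I'll place the wrist camera over the lid for a better measurement.

Request:
step_arm(
  rows=[
    [0,50,-6,0,0,0],
    [0,50,-6,0,0,0],
    [0,50,-6,0,0,0],
    [0,50,-6,0,0,0],
    [0,0,0,0,0,0],
    [0,0,0,0,0,0],
  ],
)

```text
t: 0.9
eef_pos: [600.0, 204.8, 213.5]
tcp_rot: [-2.98, 1.567, -2.982]
ft_force: [0.6, -0.1, 0.2]
opening: 1.001
```

```bash
python3 - <<'E'
from h import *
T=pose();print(T[:3],env.state()['t'])
np.save('T1.npy',T);im=env.read_camera('wrist');cv2.imwrite('pics/wrist1.png',im[:,:,::-1])
E
```

```text
[[ -0.003   0.002   1.    600.009]
 [ -0.001   1.     -0.002 204.762]
 [ -1.     -0.001  -0.003 213.466]] 0.9
```

View pics/wrist1.png

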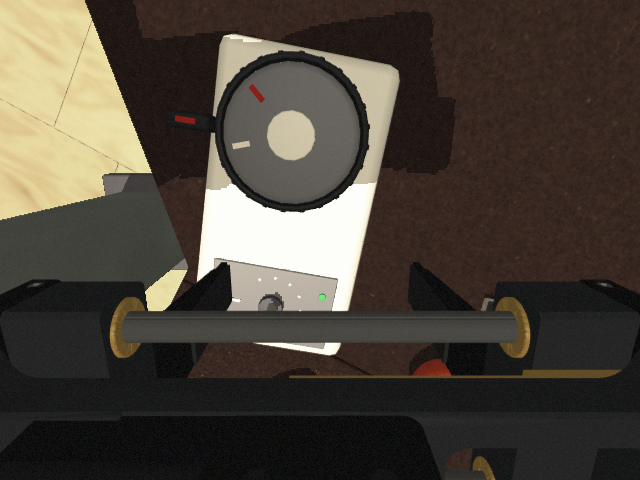

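The wrist view shows the lug's red line at (185,120), the red mark at (257,93), the white mark at (241,145) and the lid cap at (291,135).

```bash
python3 - <<'E'
from h import *
T=np.load('T1.npy');im=cv2.imread('pics/wrist1.png');hsv=cv2.cvtColor(im,cv2.COLOR_BGR2HSV)
red=cv2.inRange(hsv,(0,120,80),(8,255,255))|cv2.inRange(hsv,(170,120,80),(180,255,255));red[250:]=0
n,l,st,ce=cv2.connectedComponentsWithStats(red);k=st[:,4]>15;print(st[k],ce[k])
def blob(x,y):
    return ce[l[y-3:y+4,x-3:x+4].max()]
lug=blob(185,120);rm=blob(257,93)
# lid: grey disk - ring dark; fit circle to outer boundary of dark ring on z=118
g=cv2.cvtColor(im,cv2.COLOR_BGR2GRAY);
pts=[]
for a in np.arange(0,2*np.pi,.05):
    # outward from outside inwards: lid->ring edge (light to dark) at z=124 plane or so
    r=np.arange(50,90,.25);x=292+r*np.cos(a);y=131+r*np.sin(a)
    v=cv2.remap(g,x.astype('f4')[None],y.astype('f4')[None],1)[0].astype(float)
    dk=np.where(v<45)[0]
    if len(dk):pts.append((x[dk[0]],y[dk[0]]))
pts=np.array(pts);
def circ(w):
    A=np.c_[2*w[:,:2],np.ones(len(w))];s=np.linalg.lstsq(A,(w[:,:2]**2).sum(1),rcond=None)[0];r=np.sqrt(s[2]+s[0]**2+s[1]**2);return s[:2],r,np.std(np.hypot(*(w[:,:2]-s[:2]).T)-r)
for z in(118,124):print('lid',z,circ(onz('wrist',pts,z,T)))
C=circ(onz('wrist',pts,124,T))[0]
wh=onz('wrist',[[241,145.5]],124,T)[0];R_=onz('wrist',[rm],124,T)[0];L=onz('wrist',[lug],131,T)[0]
print('cap',onz('wrist',[[291,135]],128,T))
for c in (C,onz('wrist',[[291,135]],126,T)[0,:2]):
  for nme,p in(('white',wh),('red',R_),('lug',L)):
    d=p[:2]-c;print(nme,p,np.hypot(*d),np.degrees(np.arctan2(d[1],d[0]))%360)
# deck edges
E
```

```text
[[     0      0    640    480 306961]
 [   249     84     16     19    117]
 [   175    115     20      9    122]] [[319.578 239.604]
 [256.308  93.009]
 [184.467 119.295]]
lid 118 (array([578.703, 283.006]), np.float64(51.129467066863185), np.float64(0.13856922278221565))
lid 124 (array([579.196, 282.849]), np.float64(49.972236209934714), np.float64(0.13543293778603713))
cap [[579.275 283.174 128.   ]]
white [541.98 275.95 124.  ] 37.850569641934314 190.5014355444091
red [555.017 311.918 124.   ] 37.810674606328924 129.7538621701675
lug [504.884 293.855 131.   ] 75.12291533220309 171.57550919765842
white [541.98 275.95 124.  ] 37.83590644216825 191.09343276705718
red [555.017 311.918 124.   ] 37.46186566760808 130.02376910438943
lug [504.884 293.855 131.   ] 74.98122504771749 171.8539458861225
```

```bash
cat >> h.py <<'E'
def mk(p,yaw):
    "tool down, tool z at world angle yaw(deg)"
    a=np.radians(yaw);z=np.array([np.cos(a),np.sin(a),0]);x=np.array([0,0,-1.]);T=np.eye(4)
    T[:3,:3]=np.c_[x,np.cross(z,x),z];T[:3,3]=p;return T
def rows(T0,T1,n):
    rv=R.from_matrix(T0[:3,:3].T@T1[:3,:3]).as_rotvec();out=[];P=T0.copy()
    for i in range(1,n+1):
        Q=np.eye(4);Q[:3,:3]=T0[:3,:3]@R.from_rotvec(rv*i/n).as_matrix();Q[:3,3]=T0[:3,3]+(T1[:3,3]-T0[:3,3])*i/n
        out.append(np.r_[P[:3,:3].T@(Q[:3,3]-P[:3,3]),rv/n]);P=Q
    return np.array(out)
def show(r): print('['+', '.join('['+', '.join(f'{v:.1f}' if i<3 else f'{v:.3f}' for i,v in enumerate(q))+']' for q in r)+']')
E
python3 - <<'E'
from h import *
show(rows(pose(),mk([502.9,294.1,200],81.6),8))
E
```

```text
[[1.7, 11.2, -12.2, -0.178, -0.000, -0.000], [1.7, 13.1, -10.0, -0.178, -0.000, -0.000], [1.7, 14.7, -7.5, -0.178, -0.000, -0.000], [1.7, 15.8, -4.8, -0.178, -0.000, -0.000], [1.7, 16.4, -1.9, -0.178, -0.000, -0.000], [1.7, 16.5, 1.0, -0.178, -0.000, -0.000], [1.7, 16.0, 3.9, -0.178, -0.000, -0.000], [1.7, 15.1, 6.7, -0.178, -0.000, -0.000]]
```

Request:
step_arm(
  rows=[
    [1.7,11.2,-12.2,-0.178,0,0],
    [1.7,13.1,-10,-0.178,0,0],
    [1.7,14.7,-7.5,-0.178,0,0],
    [1.7,15.8,-4.8,-0.178,0,0],
    [1.7,16.4,-1.9,-0.178,0,0],
    [1.7,16.5,1,-0.178,0,0],
    [1.7,16,3.9,-0.178,0,0],
    [1.7,15.1,6.7,-0.178,0,0],
  ],
  grip=50,
)

```text
t: 1.95
eef_pos: [503.2, 283.8, 199.6]
tcp_rot: [2.052, 1.567, -2.78]
ft_force: [0.1, -0.8, 0.0]
opening: 0.528
```

```bash
python3 - <<'E'
from h import *
print(pose());show(rows(pose(),mk([502.9,294.1,123],81.6),3))
E
```

```text
[[ -0.003  -0.993   0.119 503.157]
 [ -0.001   0.119   0.993 283.838]
 [ -1.      0.003  -0.002 199.64 ]
 [  0.      0.      0.      1.   ]]
[[25.5, 0.4, 3.4, 0.009, -0.001, -0.001], [25.5, 0.5, 3.4, 0.009, -0.001, -0.001], [25.5, 0.5, 3.4, 0.009, -0.001, -0.001]]
```

Request:
step_arm(
  rows=[
    [0,1,10,0.025,0,0],
    [0,0,0,0,0,0],
  ],
)

```text
t: 2.2
eef_pos: [504.2, 293.1, 199.9]
tcp_rot: [2.122, 1.567, -2.744]
ft_force: [0.0, -0.3, 0.2]
opening: 0.526
```

```bash
python3 - <<'E'
from h import *
T=pose();show(rows(T,mk([502.9,294.1,123],81.6),3))
im=env.read_camera('wrist');cv2.imwrite('pics/wrist2.png',im[:,:,::-1])
E
```

```text
[[25.6, 0.4, 0.3, -0.002, -0.001, -0.001], [25.6, 0.4, 0.3, -0.002, -0.001, -0.001], [25.6, 0.4, 0.3, -0.002, -0.001, -0.001]]
```

View pics/wrist2.png

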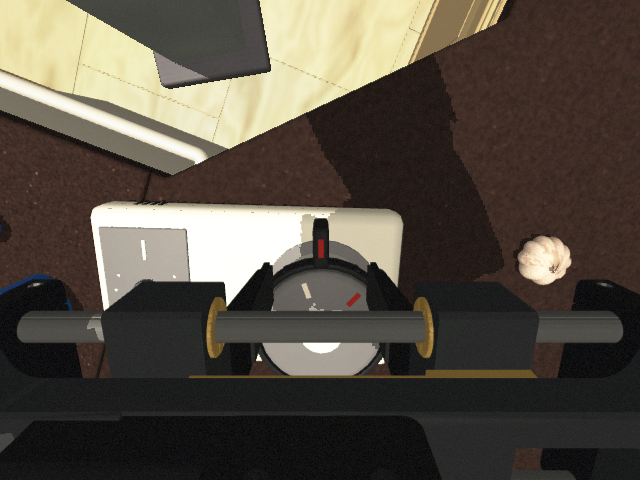

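Lug's red line at (321,248), centred between the fingers; descend and close.

Request:
step_arm(
  rows=[
    [25,0.3,0.3,0,0,0],
    [25,0.3,0.3,0,0,0],
    [25,0.3,0.3,0,0,0],
    [4,0.3,0,0,0,0],
    [0,0,0,0,0,0],
  ],
)

```text
t: 2.88
eef_pos: [506.0, 291.5, 119.8]
tcp_rot: [2.524, 1.57, -2.355]
ft_force: [-0.4, 0.3, 0.5]
opening: 0.527
```

Request:
step_arm(
  rows=[
    [0,0,0,0,0,0],
    [0,0,0,0,0,0],
    [0,0,0,0,0,0],
    [0,0,0,0,0,0],
  ],
  grip=0,
)

```text
t: 3.38
eef_pos: [507.0, 291.8, 122.3]
tcp_rot: [-1.162, 1.568, 0.241]
ft_force: [-0.5, -1.3, -0.2]
opening: 0.161
```

```bash
python3 - <<'E'
from h import *
s=env.state();T=pose();print(T,s['ft_force'])
C=np.array([579.1,282.9]);d=T[:2,3]-C;print(np.hypot(*d),np.degrees(np.arctan2(d[1],d[0])))
# arc about the machine axis
Y=T[:3,:3]
im=env.read_camera('wrist');cv2.imwrite('pics/wrist3.png',im[:,:,::-1])
a0=np.degrees(np.arctan2(d[1],d[0]));r=np.hypot(*d)
P=T;out=[]
for i in range(1,9):
    Q=np.eye(4);M=R.from_euler('z',-5.2*i,degrees=True).as_matrix();Q[:3,:3]=M@T[:3,:3];Q[:3,3]=np.r_[C,0]+M@(T[:3,3]-np.r_[C,0])
    out.append(rows(P,Q,1)[0]);P=Q
show(out)
E
```

```text
[[  0.003  -0.986   0.167 507.036]
 [  0.001   0.167   0.986 291.762]
 [ -1.     -0.002   0.001 122.342]
 [  0.      0.      0.      1.   ]] [-0.546 -1.301 -0.219]
72.6073026392366 172.9893578628106
[[0.0, 0.0, 6.6, 0.091, 0.000, -0.000], [0.0, 0.0, 6.6, 0.091, 0.000, -0.000], [0.0, 0.0, 6.6, 0.091, 0.000, -0.000], [0.0, 0.0, 6.6, 0.091, 0.000, -0.000], [0.0, 0.0, 6.6, 0.091, 0.000, -0.000], [0.0, 0.0, 6.6, 0.091, 0.000, -0.000], [0.0, 0.0, 6.6, 0.091, 0.000, -0.000], [0.0, 0.0, 6.6, 0.091, 0.000, -0.000]]
```

View pics/wrist3.png

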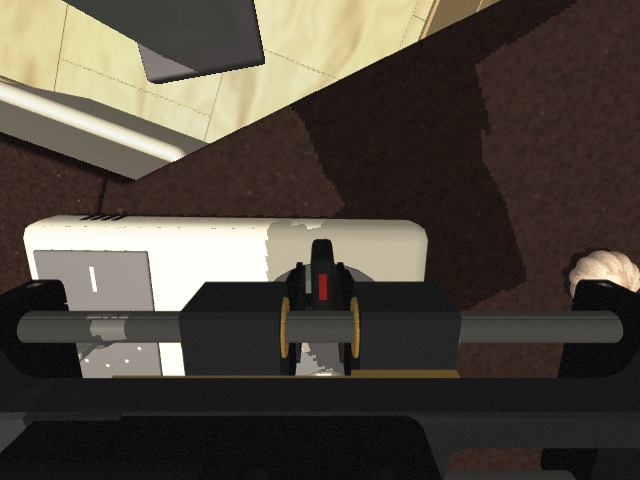

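Request:
step_arm(
  rows=[
    [0,3,0,0,0,0],
    [0,0,0,0,0,0],
    [0,0,0,0,0,0],
  ],
)

```text
t: 3.8
eef_pos: [507.2, 293.0, 122.3]
tcp_rot: [-1.184, 1.561, 0.22]
ft_force: [-0.1, 0.6, 0.7]
opening: 0.129
```

```bash
python3 - <<'E'
from h import *
C=np.array([579.1,282.9])
for i in range(3):
    s=env.state();T=pose(s);d=T[:2,3]-C;print(T[:3,3],np.hypot(*d),np.degrees(np.arctan2(d[1],d[0])),np.degrees(np.arctan2(T[1,2],T[0,2])),s['ft_force'],s['moment'],s['opening'])
E
```

```text
[507.201 292.976 122.314] 72.60165255697812 172.02214148222075 80.48847844766048 [-0.141  0.637  0.689] [0.264 0.009 0.328] 0.12859956028055972
[507.201 292.976 122.314] 72.60165255697812 172.02214148222075 80.48847844766048 [-0.141  0.637  0.689] [0.264 0.009 0.328] 0.12859956028055972
[507.201 292.976 122.314] 72.60165255697812 172.02214148222075 80.48847844766048 [-0.141  0.637  0.689] [0.264 0.009 0.328] 0.12859956028055972
```

Gripped at 12.2 mm. Now the clockwise turn.

Request:
step_arm(
  rows=[
    [0,-0.2,6.6,0.091,0,0],
    [0,-0.2,6.6,0.091,0,0],
    [0,-0.2,6.6,0.091,0,0],
    [0,-0.2,6.6,0.091,0,0],
  ],
)

```text
t: 4.3
eef_pos: [515.7, 318.2, 122.4]
tcp_rot: [-0.889, 1.561, 0.142]
ft_force: [2.9, -0.5, -3.0]
opening: 0.127
```

```bash
cat > ang.py <<'E'
from h import *
C=np.array([579.1,282.9])
s=env.state();T=pose(s);d=T[:2,3]-C;print(T[:3,3],np.hypot(*d),np.degrees(np.arctan2(d[1],d[0])),np.degrees(np.arctan2(T[1,2],T[0,2])),s['ft_force'],s['moment'],s['opening'])
E
python3 ang.py
```

```text
[515.695 318.152 122.363] 72.54604061123092 150.92646169350022 59.089447711424604 [ 2.945 -0.51  -3.003] [ 0.052 -0.371  0.332] 0.12713837102484696
```

Request:
step_arm(
  rows=[
    [0,-0.2,6.6,0.091,0,0],
    [0,-0.2,6.6,0.091,0,0],
    [0,-0.2,6.6,0.091,0,0],
    [0,-0.2,6,0.082,0,0],
    [0,0,0,0,0,0],
  ],
)

```text
t: 4.92
eef_pos: [533.0, 338.7, 122.4]
tcp_rot: [-0.57, 1.56, 0.096]
ft_force: [5.1, 2.8, -3.0]
opening: 0.121
```

```bash
python3 ang.py; python3 - <<'E'
from h import *
for n in('wrist','scene'):
    im=env.read_camera(n);cv2.imwrite(f'pics/{n}4.png',im[:,:,::-1])
crop('pics/scene4.png','pics/c4.png',220,200,370,310,5)
E
```

```text
[532.994 338.712 122.375] 72.39337659157017 129.56000441233684 38.200698056961684 [ 5.147  2.761 -3.044] [ 0.584 -0.712  0.16 ] 0.12072501251221167
```

View pics/wrist4.png

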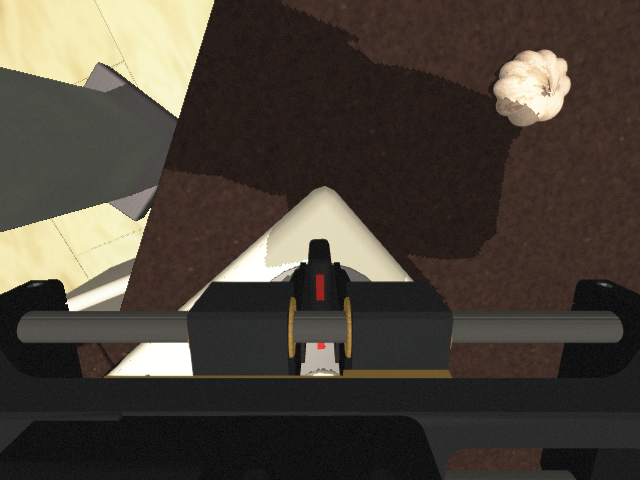

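View pics/c4.png

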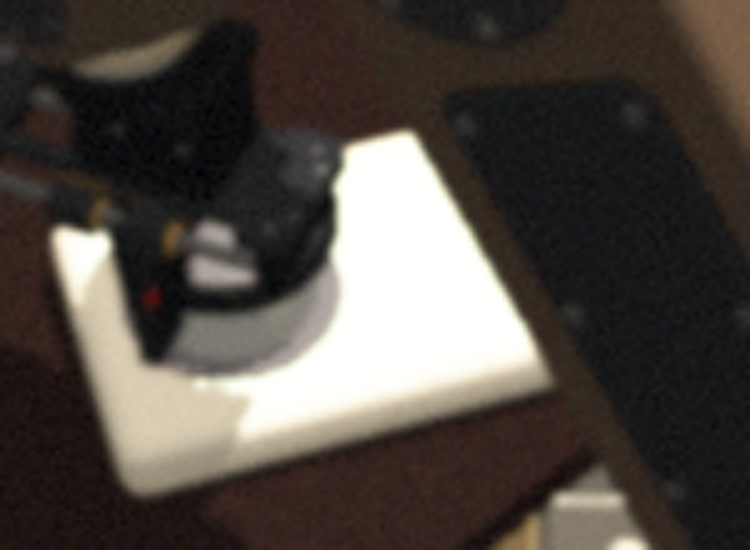

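Lug line (320,288) and red mark (321,346) align. Release, lift and verify.

Request:
step_arm(
  rows=[
    [0,0,0,0,0,0],
    [0,0,0,0,0,0],
    [0,0,0,0,0,0],
    [-30,0,0,0,0,0],
    [-40,0,0,0,0,0],
    [-40,0,0,0,0,0],
    [0,0,0,0,0,0],
  ],
  grip=50,
)

```text
t: 5.9
eef_pos: [530.0, 337.4, 235.1]
tcp_rot: [-0.786, 1.564, -0.114]
ft_force: [-0.3, 0.4, -0.4]
opening: 0.523
```

```bash
python3 - <<'E'
from h import *
T=pose();np.save('T5.npy',T);print(T[:3],env.state()['t'])
im=env.read_camera('wrist');cv2.imwrite(f'pics/wrist5.png',im[:,:,::-1])
show(rows(T,mk([560,170,250],0),6))
E
```

```text
[[  0.007  -0.623   0.783 530.041]
 [ -0.001   0.783   0.623 337.38 ]
 [ -1.     -0.005   0.005 235.1  ]] 5.9
[[-2.4, -25.0, -13.4, 0.112, 0.001, 0.000], [-2.4, -26.3, -10.6, 0.112, 0.001, 0.000], [-2.4, -27.3, -7.6, 0.112, 0.001, 0.000], [-2.4, -28.0, -4.5, 0.112, 0.001, 0.000], [-2.5, -28.3, -1.3, 0.112, 0.001, 0.000], [-2.5, -28.3, 1.8, 0.112, 0.001, 0.000]]
```

View pics/wrist5.png

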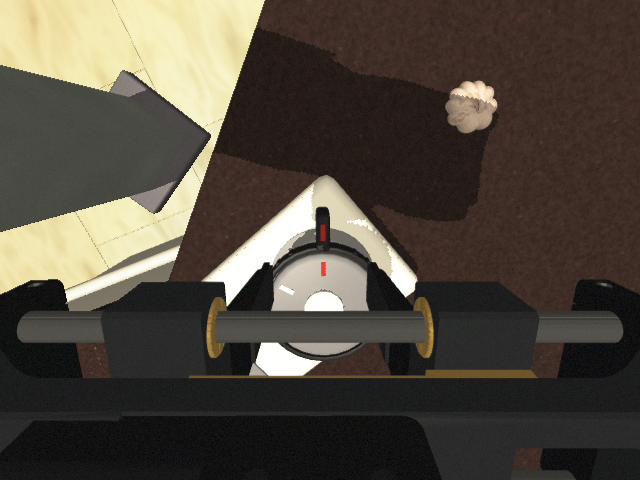

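```bash
python3 - <<'E'
from h import *
T=np.load('T5.npy');im=cv2.imread('pics/wrist5.png');hsv=cv2.cvtColor(im,cv2.COLOR_BGR2HSV)
red=cv2.inRange(hsv,(0,120,80),(8,255,255))|cv2.inRange(hsv,(170,120,80),(180,255,255))
n,l,st,ce=cv2.connectedComponentsWithStats(red)
for i in range(1,n):
    if st[i,4]>15:
        z=131 if ce[i,1]<250 else 124
        p=onz('wrist',[ce[i]],z,T)[0];d=p[:2]-[579.1,282.9];print(ce[i],p,np.hypot(*d),np.degrees(np.arctan2(d[1],d[0])))
print('cap',onz('wrist',[[324,302]],128,T))
E
```

```text
[322.337 232.391] [531.706 339.915 131.   ] 74.14112247289646 129.73521615577994
[323.  268.5] [553.734 313.415 124.   ] 39.681621226573924 129.73584449293628
cap [[573.148 290.457 128.   ]]
```

Ring is locked: lug 129.74° and mark 129.74°. Now the knob.

```bash
python3 - <<'E'
from h import *
print(onz('side',[[333.2,334.6],[260+270/2.8+10,180+350/2.8-7]],40), onz('side',[[362,300]],50))
T=mk([624.86,0.06,215.2],0)
k=onz('wrist',[[130+65/1.9,543/1.9]],40,T)[0];print(k)
T=np.load('T5.npy');
show(rows(T,mk([k[0]+15,k[1]-50,240],0),8))
E
```

```text
[[450.286 -84.494  40.   ]
 [572.33  -31.584  40.   ]] [[554.33  -39.447  50.   ]]
[455.955 -76.549  40.   ]
[[-0.6, -40.8, -41.9, 0.084, 0.001, 0.000], [-0.6, -44.2, -38.3, 0.084, 0.001, 0.000], [-0.6, -47.2, -34.5, 0.084, 0.001, 0.000], [-0.6, -49.9, -30.4, 0.084, 0.001, 0.000], [-0.6, -52.3, -26.1, 0.084, 0.001, 0.000], [-0.6, -54.3, -21.6, 0.084, 0.001, 0.000], [-0.6, -55.9, -17.0, 0.084, 0.001, 0.000], [-0.6, -57.2, -12.2, 0.084, 0.001, 0.000]]
```

Request:
step_arm(
  rows=[
    [-2,-40.8,-41.9,0.084,0,0],
    [-0.6,-44.2,-38.3,0.084,0,0],
    [-0.6,-47.2,-34.5,0.084,0,0],
    [-0.6,-49.9,-30.4,0.084,0,0],
    [-0.6,-52.3,-26.1,0.084,0,0],
    [-0.6,-54.3,-21.6,0.084,0,0],
    [-0.6,-55.9,-17,0.084,0,0],
    [-0.6,-57.2,-12.2,0.084,0,0],
  ],
)

```text
t: 6.95
eef_pos: [460.3, -136.9, 230.6]
tcp_rot: [-2.951, 1.559, -2.965]
ft_force: [0.3, -0.2, 1.3]
opening: 0.529
```

Request:
step_arm(
  rows=[
    [0,0,0,0,0,0],
    [0,0,0,0,0,0],
  ],
)

```text
t: 7.2
eef_pos: [458.7, -139.7, 228.4]
tcp_rot: [-3.089, 1.556, -3.109]
ft_force: [1.4, 0.5, -0.1]
opening: 0.53
```

```bash
python3 - <<'E'
from h import *
T=pose();np.save('T6.npy',T);print(T[:3],env.state()['t'])
im=env.read_camera('wrist');cv2.imwrite(f'pics/wrist6.png',im[:,:,::-1])
E
```

```text
[[  -0.015    0.02     1.     458.66 ]
 [  -0.       1.      -0.02  -139.719]
 [  -1.      -0.001   -0.015  228.392]] 7.2
```

View pics/wrist6.png

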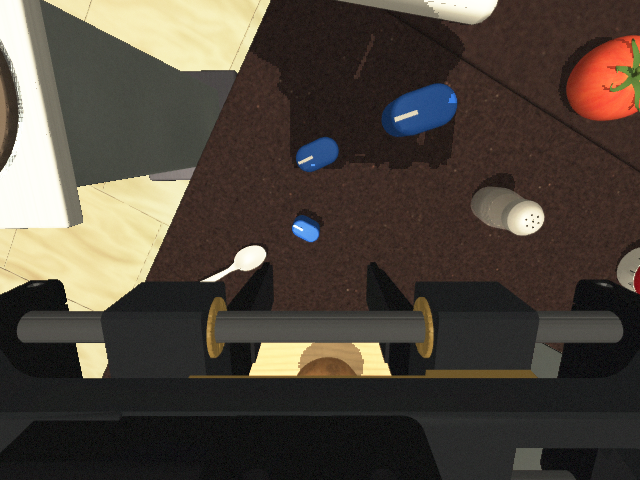

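All three knobs are visible: small (306,230), middle (317,154), large (419,109). Measuring the middle one's size and angle.

```bash
python3 - <<'E'
from h import *
T=np.load('T6.npy');im=cv2.imread('pics/wrist6.png');hsv=cv2.cvtColor(im,cv2.COLOR_BGR2HSV)
m=cv2.inRange(hsv,(100,100,60),(130,255,255));m=cv2.morphologyEx(m,cv2.MORPH_CLOSE,np.ones((5,5)))
n,l,st,ce=cv2.connectedComponentsWithStats(m)
for i in range(1,n):
    if st[i,4]<100 or ce[i,1]>280: continue
    c=max(cv2.findContours((l==i).astype('u1'),0,1)[0],key=cv2.contourArea)[:,0].astype(float)
    for z in (20,40):
        w=onz('wrist',c,z,T)[:,:2].astype('f4');r=cv2.minAreaRect(w);print(ce[i],z,r)
crop('pics/wrist6.png','pics/w6.png',280,120,360,190,8)
E
```

```text
[419.901 110.273] 20 ((560.862548828125, -35.99668884277344), (79.3721694946289, 42.463443756103516), 17.018535614013672)
[419.901 110.273] 40 ((555.6541748046875, -37.712730407714844), (75.17241668701172, 40.216617584228516), 17.018518447875977)
[316.989 154.05 ] 20 ((453.85009765625, -77.95645904541016), (47.27024459838867, 29.15892219543457), 23.017179489135742)
[316.989 154.05 ] 40 ((454.30401611328125, -77.45230102539062), (44.769100189208984, 27.616071701049805), 23.017166137695312)
[305.631 228.305] 20 ((439.71514892578125, -160.01541137695312), (25.72063636779785, 33.32337188720703), 61.48972702026367)
[305.631 228.305] 40 ((440.9170227050781, -155.16934204101562), (24.359703063964844, 31.560182571411133), 61.48967742919922)
```

View pics/w6.png

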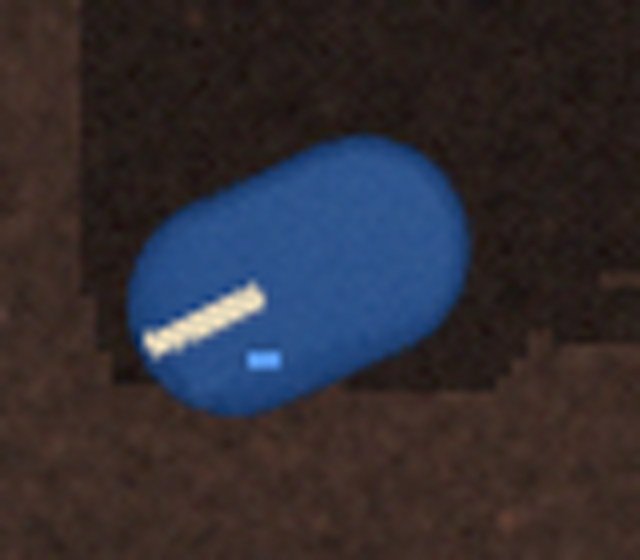

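The middle knob measures 46×28 mm as described. It stands at (454,-77) with the pointer towards 203°. I'll grasp across its flats, with tool z at 113°.

```bash
python3 - <<'E'
from h import *
r=rows(pose(),mk([454.3,-77.4,140],113),12);show(r[:8]);show(r[8:]);print(env.state()['joints'])
E
```

```text
[[7.4, 5.2, -0.4, -0.166, -0.001, -0.001], [7.4, 5.2, 0.5, -0.166, -0.001, -0.001], [7.4, 5.0, 1.3, -0.166, -0.001, -0.001], [7.4, 4.7, 2.1, -0.166, -0.001, -0.001], [7.4, 4.3, 2.9, -0.166, -0.001, -0.001], [7.4, 3.8, 3.6, -0.166, -0.001, -0.001], [7.4, 3.2, 4.1, -0.166, -0.001, -0.001], [7.4, 2.5, 4.6, -0.166, -0.001, -0.001]]
[[7.4, 1.7, 4.9, -0.166, -0.001, -0.001], [7.4, 0.8, 5.1, -0.166, -0.001, -0.001], [7.4, -0.0, 5.2, -0.166, -0.001, -0.001], [7.4, -0.9, 5.1, -0.166, -0.001, -0.001]]
[-0.429  0.275  1.878 -0.008  1.002 -0.405]
```

Request:
step_arm(
  rows=[
    [7.4,5.2,-0.4,-0.166,0,0],
    [7.4,5.2,0.5,-0.166,0,0],
    [7.4,5,1.3,-0.166,0,0],
    [7.4,4.7,2.1,-0.166,0,0],
    [7.4,4.3,2.9,-0.166,0,0],
    [7.4,3.8,3.6,-0.166,0,0],
    [7.4,3.2,4.1,-0.166,0,0],
    [7.4,2.5,4.6,-0.166,0,0],
  ],
)

```text
t: 8.25
eef_pos: [454.6, -84.9, 165.6]
tcp_rot: [1.717, 1.552, 3.09]
ft_force: [-0.3, -0.1, -0.7]
opening: 0.525
```

Request:
step_arm(
  rows=[
    [7.4,1.7,4.9,-0.166,0,0],
    [7.4,0.8,5.1,-0.166,0,0],
    [7.4,0,5.2,-0.166,0,0],
    [7.4,-0.9,5.1,-0.166,0,0],
    [0,0,0,0,0,0],
    [0,0,0,0,0,0],
  ],
)

```text
t: 9.0
eef_pos: [450.4, -55.2, 133.9]
tcp_rot: [0.979, 1.549, 3.051]
ft_force: [-0.2, 0.2, -0.0]
opening: 0.525
```

```bash
python3 - <<'E'
from h import *
T=pose();np.save('T7.npy',T);print(T[:3],env.state()['joints'])
im=env.read_camera('wrist');cv2.imwrite(f'pics/wrist7.png',im[:,:,::-1])
show(rows(T,mk([454.3,-77.4,140],113),1))
E
```

```text
[[ -0.021  -0.877  -0.48  450.366]
 [  0.002  -0.48    0.877 -55.23 ]
 [ -1.      0.018   0.012 133.883]] [-0.266  0.378  2.044 -0.006  0.741 -2.333]
[[-6.2, 7.3, -21.3, 0.099, 0.011, -0.018]]
```

View pics/wrist7.png

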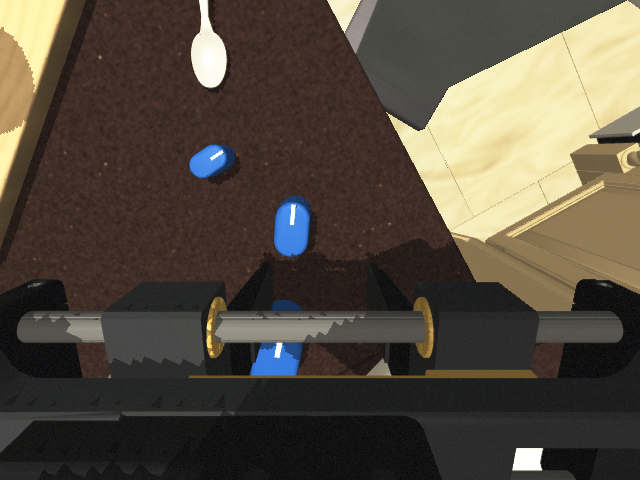

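The middle knob is at (292,227), pointer up in the image. Re-measuring from here.

```bash
cat > kn.py <<'E'
from h import *
import sys
def knob(pic,T,x,y):
    im=cv2.imread(pic);hsv=cv2.cvtColor(im,cv2.COLOR_BGR2HSV)
    m=cv2.inRange(hsv,(100,100,60),(130,255,255));m=cv2.morphologyEx(m,cv2.MORPH_CLOSE,np.ones((5,5)))
    n,l,st,ce=cv2.connectedComponentsWithStats(m);i=l[y,x];c=max(cv2.findContours((l==i).astype('u1'),0,1)[0],key=cv2.contourArea)[:,0].astype(float)
    for z in (20,40): print(z,ce[i],cv2.minAreaRect(onz('wrist',c,z,T)[:,:2].astype('f4')))
E
python3 - <<'E'
from kn import *
T=np.load('T7.npy');knob('pics/wrist7.png',T,292,240)
show(rows(T,mk([454.3,-77.4,110],113),2))
E
```

```text
20 [291.928 226.385] ((455.9092712402344, -77.58639526367188), (53.1544189453125, 29.845108032226562), 24.280288696289062)
40 [291.928 226.385] ((451.3830261230469, -78.42622375488281), (49.421470642089844, 27.749113082885742), 24.280223846435547)
[[11.9, 3.4, -10.8, 0.050, 0.006, -0.009], [11.9, 3.0, -10.9, 0.050, 0.006, -0.009]]
```

Request:
step_arm(
  rows=[
    [12,3.4,-10.8,0.05,0.006,-0.009],
    [12,3,-11,0.05,0.006,-0.009],
    [0,0,0,0,0,0],
  ],
)

```text
t: 9.43
eef_pos: [455.0, -78.0, 110.2]
tcp_rot: [-2.567, 1.568, -0.603]
ft_force: [-0.9, 0.2, -0.5]
opening: 0.531
```

```bash
python3 - <<'E'
from kn import *
T=pose();np.save('T8.npy',T);print(T[:3])
im=env.read_camera('wrist');cv2.imwrite(f'pics/wrist8.png',im[:,:,::-1])
show(rows(T,mk([454,-77.7,110],113.5),1))
E
```

```text
[[  0.002  -0.924  -0.383 454.952]
 [ -0.002  -0.383   0.924 -77.959]
 [ -1.     -0.002  -0.002 110.221]]
[[0.2, 0.8, 0.6, -0.017, -0.002, 0.002]]
```

View pics/wrist8.png

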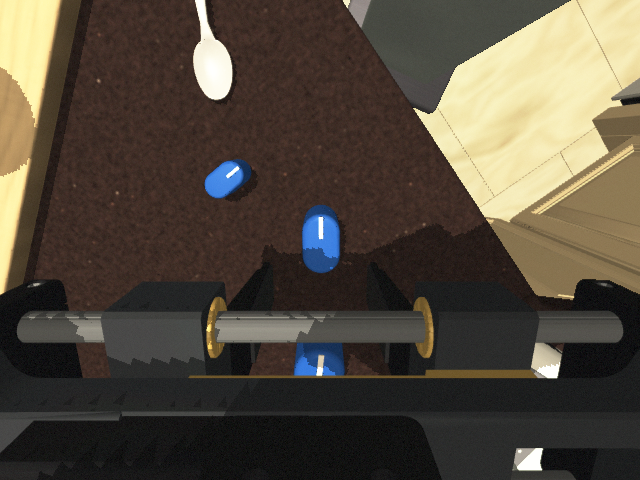

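Knob centred (321,240), aligned with the jaws. Descend and grip.

Request:
step_arm(
  rows=[
    [27,0,0,0,0,0],
    [27,0,0,0,0,0],
    [20,0,0,0,0,0],
    [6,0,0,0,0,0],
    [0,0,0,0,0,0],
  ],
)

```text
t: 10.1
eef_pos: [457.4, -77.0, 31.9]
tcp_rot: [-2.377, 1.563, -0.411]
ft_force: [0.8, 0.5, -0.5]
opening: 0.528
```

```bash
python3 - <<'E'
from kn import *
T=pose();print(T[:3])
show(rows(T,mk([454,-77.7,29],113.5),1))
E
```

```text
[[  0.007  -0.923  -0.386 457.393]
 [ -0.003  -0.386   0.923 -76.97 ]
 [ -1.     -0.005  -0.006  31.879]]
[[2.9, 3.4, 0.7, -0.014, -0.006, 0.005]]
```

Request:
step_arm(
  rows=[
    [3,3,0.5,-0.01,-0.005,0.004],
    [0,0,0,0,0,0],
  ],
)

```text
t: 10.35
eef_pos: [454.8, -77.8, 30.0]
tcp_rot: [-2.144, 1.568, -0.166]
ft_force: [-0.4, -0.8, -0.8]
opening: 0.526
```

Request:
step_arm(
  rows=[
    [0,0,0,0,0,0],
    [0,0,0,0,0,0],
    [0,0,0,0,0,0],
    [0,0,0,0,0,0],
    [0,0,0,0,0,0],
    [0,0,0,0,0,0],
  ],
  grip=0,
)

```text
t: 11.1
eef_pos: [455.1, -77.9, 30.7]
tcp_rot: [-2.178, 1.567, -0.2]
ft_force: [0.5, -0.2, 0.0]
opening: 0.285
```

```bash
python3 - <<'E'
from kn import *
T=pose();np.save('T9.npy',T);print(T[:3],env.state()['joints'])
im=env.read_camera('wrist');cv2.imwrite(f'pics/wrist9.png',im[:,:,::-1])
E
```

```text
[[  0.004  -0.918  -0.396 455.094]
 [ -0.001  -0.396   0.918 -77.864]
 [ -1.     -0.003  -0.002  30.692]] [-0.313  0.57   2.124  0.001  0.444 -2.292]
```

View pics/wrist9.png

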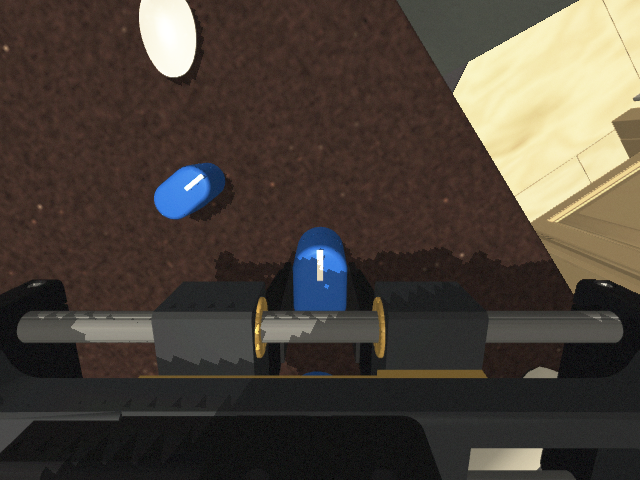

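Gripped at 27 mm, pointer straight up in the image at column 320. Checking where the knob axis lies in the tool, then lifting.

```bash
python3 - <<'E'
from kn import *
T=np.load('T9.npy')
crop('pics/wrist9.png','pics/w9.png',280,215,360,320,5)
for uv,z in(((320,228),0),((320,243),40),((320,249),40),((320,281),40)):
    p=onz('wrist',[uv],z,T)[0];print(uv,p,np.linalg.inv(T)@np.r_[p,1])
E
```

```text
(320, 228) [434.166 -86.411   0.   ] [30.612 22.709  0.508  1.   ]
(320, 243) [432.057 -87.276  40.   ] [-9.396 24.849  0.451  1.   ]
(320, 249) [434.877 -86.059  40.   ] [-9.385 21.777  0.451  1.   ]
(320, 281) [450.384 -79.374  40.   ] [-9.326  4.89   0.454  1.   ]
```

View pics/w9.png

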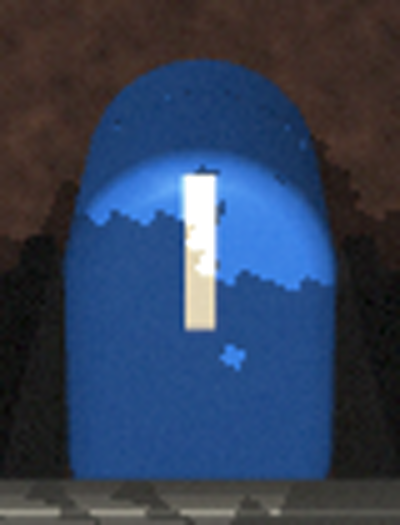

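Request:
step_arm(
  rows=[
    [-20,0,0,0,0,0],
    [-40,0,0,0,0,0],
    [-40,0,0,0,0,0],
    [-40,0,0,0,0,0],
    [0,0,0,0,0,0],
  ],
)

```text
t: 11.78
eef_pos: [454.1, -77.7, 174.2]
tcp_rot: [-2.059, 1.569, -0.081]
ft_force: [-0.3, -0.3, -1.4]
opening: 0.29
```

```bash
python3 - <<'E'
from kn import *
T=pose();print(T[:3])
show(rows(T,mk([592.4,102.7,190],79.8),7))
E
```

```text
[[  0.002  -0.918  -0.396 454.096]
 [ -0.     -0.396   0.918 -77.652]
 [ -1.     -0.002  -0.001 174.236]]
[[-2.2, -28.3, 15.8, 0.084, -0.000, 0.000], [-2.2, -26.9, 18.2, 0.084, -0.000, 0.000], [-2.2, -25.3, 20.3, 0.084, -0.000, 0.000], [-2.2, -23.5, 22.4, 0.084, -0.000, 0.000], [-2.2, -21.6, 24.3, 0.084, -0.000, 0.000], [-2.2, -19.5, 26.0, 0.084, -0.000, 0.000], [-2.2, -17.2, 27.5, 0.084, -0.000, 0.000]]
```

Request:
step_arm(
  rows=[
    [-2.2,-28.3,15.8,0.084,0,0],
    [-2.2,-26.9,18.2,0.084,0,0],
    [-2.2,-25.3,20.3,0.084,0,0],
    [-2.2,-23.5,22.4,0.084,0,0],
    [-2.2,-21.6,24.3,0.084,0,0],
    [-2.2,-19.5,26,0.084,0,0],
    [-2.2,-17.2,27.5,0.084,0,0],
    [0,0,0,0,0,0],
  ],
)

```text
t: 12.78
eef_pos: [594.8, 107.0, 179.1]
tcp_rot: [1.768, 1.56, 3.137]
ft_force: [-0.0, -1.0, -1.4]
opening: 0.289
```

```bash
python3 - <<'E'
from kn import *
T=pose();print(T[:3])
show(rows(T,mk([592.4,102.7,190],79.8),1))
E
```

```text
[[ -0.011  -0.98    0.201 594.767]
 [  0.      0.201   0.98  106.974]
 [ -1.      0.011  -0.002 179.06 ]]
[[-10.9, 1.6, -4.7, -0.024, -0.002, -0.011]]
```

Request:
step_arm(
  rows=[
    [-11,1.6,-4.7,-0.024,0,-0.01],
    [0,0,0,0,0,0],
    [0,0,0,0,0,0],
  ],
)

```text
t: 13.15
eef_pos: [590.5, 100.7, 189.3]
tcp_rot: [2.373, 1.567, -2.514]
ft_force: [0.4, -0.0, -1.5]
opening: 0.29
```

```bash
python3 - <<'E'
from kn import *
T=pose();np.save('T10.npy',T);print(T[:3],env.state()['moment'])
im=env.read_camera('wrist');cv2.imwrite(f'pics/wrist10.png',im[:,:,::-1])
crop('pics/wrist10.png','pics/w10.png',240,90,400,310,2.6)
E
```

```text
[[ -0.003  -0.985   0.174 590.506]
 [ -0.003   0.174   0.985 100.706]
 [ -1.      0.003  -0.003 189.311]] [ 0.11  -0.037  0.007]
```

View pics/wrist10.png

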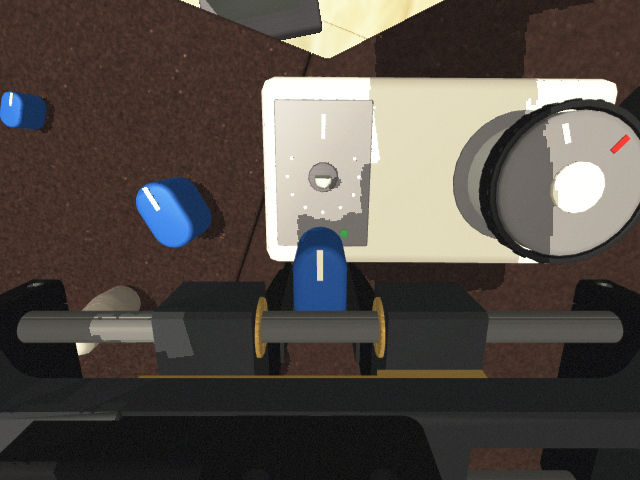

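View pics/w10.png

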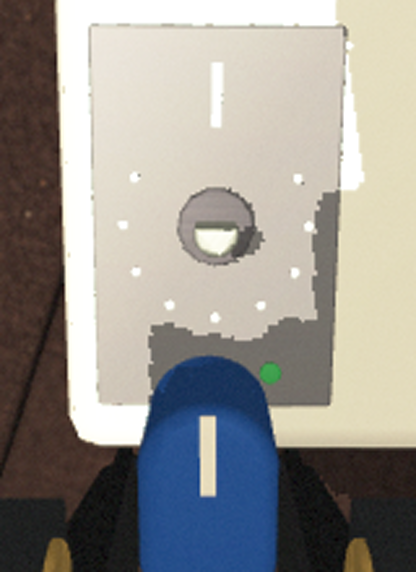

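```bash
python3 - <<'E'
from kn import *
T=np.load('T10.npy');Ti=np.linalg.inv(T)
f=lambda x,y,z:(Ti@np.r_[onz('wrist',[[240+x/2.6,90+y/2.6]],z,T)[0],1])[:3]
print('bush',f(217,226,58),onz('wrist',[[323.5,176.9]],58,T))
print('D bottom',f(216,257,85)+[0,7,0],'D flat',f(216,223,85)-[0,2,0],'D x',f(216,238,85))
a=f(217,63,50);b=f(217,127,50);print('line dir deg (z/y)',np.degrees(np.arctan2((a-b)[2],(a-b)[1])))
p=[f(90,27,50),f(342,26,50),f(93,404,50),f(331,404,50)]
for i,j in((2,0),(3,1)): d=p[i]-p[j];print(np.degrees(np.arctan2(d[2],d[1])))
d=p[1]-p[0];print('top',np.degrees(np.arctan2(d[1],d[2])));d=p[3]-p[2];print('bot',np.degrees(np.arctan2(d[1],d[2])))
# pointer in hand
k=lambda x,y:(Ti@np.r_[onz('wrist',[[240+x/2.6,90+y/2.6]],189.3+9.4,T)[0],1])[:3]
print('pointer',k(208,416),k(208,496))
E
```

```text
bush [131.432  44.379   3.65 ] [[546.974 111.736  58.   ]]
D bottom [104.413  44.32    3.049] D flat [104.444  45.7     3.024] D x [104.43   43.145   3.035]
line dir deg (z/y) -0.1556287237121844
-178.582036350337
179.59629793157504
top 0.18577507613051555
bot 0.035741954909643
pointer [-9.327 21.376  0.389] [-9.375  5.169  0.392]
```

Request:
step_arm(
  rows=[
    [0,15,1,0,0,0],
    [0,15,1,0,0,0],
    [0,14,1,0,0,0],
    [0,0,0,0,0,0],
    [0,0,0,0,0,0],
  ],
)

```text
t: 13.82
eef_pos: [543.9, 112.0, 189.9]
tcp_rot: [2.436, 1.567, -2.452]
ft_force: [-0.4, 0.4, -0.2]
opening: 0.286
```

```bash
python3 - <<'E'
from kn import *
T=pose();print(T[:3],env.state()['ft_force'])
show(rows(T,mk([547.6,111.2,150],79.8),1))
E
```

```text
[[ -0.003  -0.985   0.174 543.851]
 [ -0.002   0.174   0.985 112.025]
 [ -1.      0.002  -0.003 189.92 ]] [-0.401  0.406 -0.173]
[[39.9, -3.9, -0.0, 0.003, -0.003, -0.002]]
```

Request:
step_arm(
  rows=[
    [25,-4,0,0,0,0],
    [25,0,0,0,0,0],
    [17,0,0,0,0,0],
    [0,0,0,0,0,0],
    [0,0,0,0,0,0],
  ],
)

```text
t: 14.45
eef_pos: [550.1, 110.9, 121.9]
tcp_rot: [-2.919, 1.569, -1.524]
ft_force: [-0.5, -0.8, -0.7]
opening: 0.29
```

```bash
python3 - <<'E'
from kn import *
T=pose();print(T[:3],env.state()['ft_force'])
show(rows(T,mk([547.6,111.2,122],79.8),1))
for n in('wrist','side'):
    im=env.read_camera(n);cv2.imwrite(f'pics/{n}11.png',im[:,:,::-1])
crop('pics/side11.png','pics/s11.png',270,190,400,310,5)
E
```

```text
[[  0.     -0.985   0.174 550.139]
 [ -0.002   0.174   0.985 110.942]
 [ -1.     -0.     -0.002 121.919]] [-0.519 -0.766 -0.735]
[[-0.1, 2.5, -0.2, 0.003, -0.002, 0.001]]
```

View pics/wrist11.png

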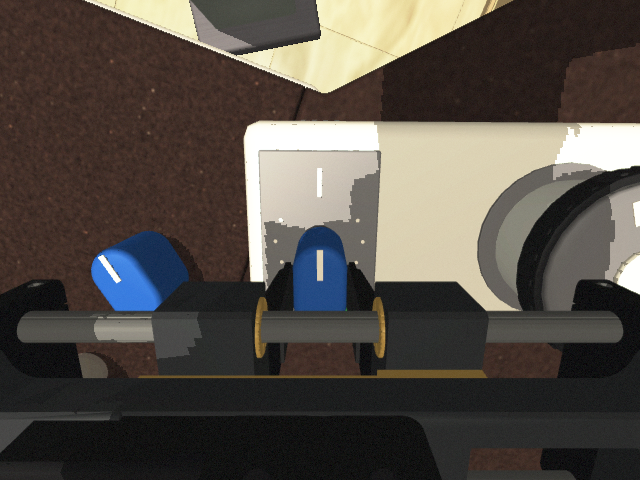

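View pics/s11.png

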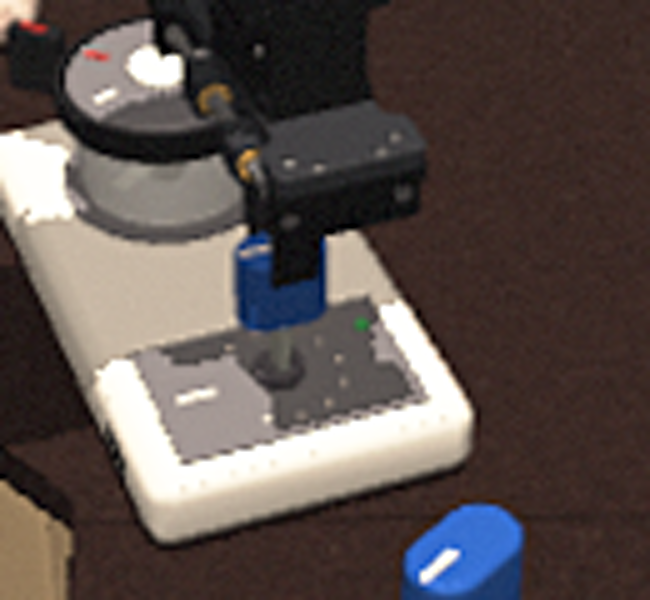

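```bash
python3 - <<'E'
from kn import *
K,_=cam('wrist',np.eye(4))
def line(pic,box,depthz,T):
    im=cv2.imread(pic);x0,y0,x1,y1=box;g=im[y0:y1,x0:x1].min(2);m=(g>235).astype('u1')
    n,l,st,ce=cv2.connectedComponentsWithStats(m);i=1+np.argmax(st[1:,4]);print(st[i]+[x0,y0,0,0,0]);c=ce[i]+[x0,y0]
    return (np.linalg.inv(T)@np.r_[onz('wrist',[c],50,T)[0],1])[:3]
T10=np.load('T10.npy');T=mk([550.139,110.942,121.919],79.98)
a=line('pics/wrist10.png',(310,108,335,145),50,T10);b=line('pics/wrist11.png',(308,160,332,205),50,T)
print(a,b,'shaft in tool now',np.array([44.6,3.3])+(b-a)[1:])
E
```

```text
[321 114   5  25  92]
[317 168   5  29 142]
[139.561  87.608   3.395] [71.919 46.225 -0.211] shaft in tool now [ 3.217 -0.306]
```

Camera and pose agree: shift about +2.6 in y, −0.4 in z, then lower.

Request:
step_arm(
  rows=[
    [0,2.6,-0.4,0,0,0],
    [0,0,0,0,0,0],
    [0,0,0,0,0,0],
  ],
)

```text
t: 14.92
eef_pos: [547.6, 111.1, 123.3]
tcp_rot: [-2.086, 1.568, -0.69]
ft_force: [-0.7, 0.1, -0.5]
opening: 0.291
```

```bash
python3 - <<'E'
from kn import *
T=pose();print(T[:3],env.state()['ft_force'])
show(rows(T,mk([547.6,111.2,122],79.8),1))
E
```

```text
[[  0.002  -0.985   0.174 547.618]
 [ -0.002   0.174   0.985 111.085]
 [ -1.     -0.003  -0.002 123.338]] [-0.688  0.148 -0.544]
[[1.3, 0.0, 0.1, 0.003, -0.002, 0.003]]
```

Request:
step_arm(
  rows=[
    [5,0,0,0,0,0],
    [4,0,0,0,0,0],
    [3,0,0,0,0,0],
    [0,0,0,0,0,0],
  ],
)

```text
t: 15.42
eef_pos: [547.6, 111.1, 110.3]
tcp_rot: [-2.177, 1.568, -0.781]
ft_force: [0.7, -0.1, -0.9]
opening: 0.291
```

```bash
python3 - <<'E'
from kn import *
T=pose();print(T[:3],env.state()['ft_force'],env.state()['moment'])
show(rows(T,mk([547.6,111.2,110],79.8),1))
E
```

```text
[[  0.002  -0.985   0.174 547.577]
 [ -0.002   0.174   0.985 111.063]
 [ -1.     -0.002  -0.002 110.255]] [ 0.687 -0.082 -0.894] [ 0.067 -0.03  -0.065]
[[0.3, 0.0, 0.1, 0.003, -0.002, 0.002]]
```

Underside is now 5 mm below the tip with no force, so the bore is entering. Continue.

Request:
step_arm(
  rows=[
    [4,0,0,0,0,0],
    [4,0,0,0,0,0],
    [3,0,0,0,0,0],
    [0,0,0,0,0,0],
  ],
)

```text
t: 15.92
eef_pos: [547.7, 111.0, 98.5]
tcp_rot: [-2.124, 1.568, -0.728]
ft_force: [-0.4, 0.7, 0.1]
opening: 0.284
```

Request:
step_arm(
  rows=[
    [2,0,0,0,0,0],
    [2,0,0,0,0,0],
    [2,0,0,0,0,0],
    [0,0,0,0,0,0],
  ],
)

```text
t: 16.42
eef_pos: [547.8, 111.0, 93.2]
tcp_rot: [-1.97, 1.567, -0.574]
ft_force: [-1.7, -0.4, 6.7]
opening: 0.286
```

Spring force rises as expected (6.7 N). Press on to the stop.

Request:
step_arm(
  rows=[
    [2,0,0,0,0,0],
    [2,0,0,0,0,0],
    [1.5,0,0,0,0,0],
    [0,0,0,0,0,0],
  ],
)

```text
t: 16.92
eef_pos: [547.9, 111.1, 90.9]
tcp_rot: [-1.756, 1.565, -0.36]
ft_force: [-4.5, -0.6, 7.9]
opening: 0.287
```

Request:
step_arm(
  rows=[
    [2,0,0,0,0,0],
    [2,0,0,0,0,0],
    [2,0,0,0,0,0],
  ],
)

```text
t: 17.3
eef_pos: [548.3, 111.1, 90.1]
tcp_rot: [-1.608, 1.561, -0.212]
ft_force: [-8.8, -0.7, 29.1]
opening: 0.293
```

```bash
python3 - <<'E'
from kn import *
s=env.state();T=pose();print(T[:3],s['ft_force'],s['moment'])
show(rows(T,mk([547.6,111.2,89],79.8),1))
for n in('wrist','side'):
    im=env.read_camera(n);cv2.imwrite(f'pics/{n}12.png',im[:,:,::-1])
crop('pics/side12.png','pics/s12.png',260,190,390,310,5)
s=env.state();print(s['eef_pos'],s['ft_force'])
E
```

```text
[[  0.009  -0.985   0.174 548.252]
 [ -0.002   0.174   0.985 111.096]
 [ -1.     -0.009  -0.     90.067]] [-8.775 -0.675 29.15 ] [-0.175  1.773  0.004]
[[1.1, 0.7, -0.0, 0.004, -0.000, 0.009]]
[548.23  111.083  90.085] [-9.538 -0.603 27.305]
```

View pics/wrist12.png

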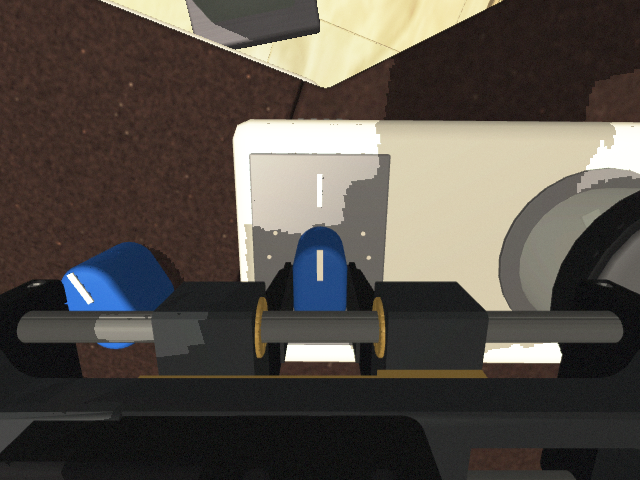

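View pics/s12.png

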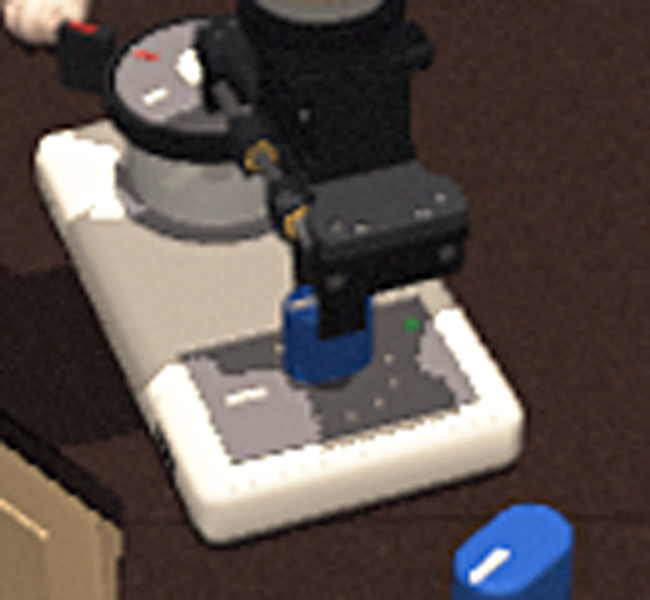

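Knob is seated: pointer (320,265) lines up with the deck line (320,190), and the pointer sits in the hand where it was at the grasp, so there is no slip. I'll ease the side load a little while keeping the push.

Request:
step_arm(
  rows=[
    [1.5,0.6,0,0,0,0.006],
    [1.5,0.3,0,0,0,0.004],
  ],
)

```text
t: 17.65
eef_pos: [548.0, 111.1, 90.4]
tcp_rot: [-1.516, 1.568, -0.119]
ft_force: [-4.8, -2.4, 18.7]
opening: 0.288
```

```bash
python3 - <<'E'
from kn import *
for i in range(3):
    env.read_camera('wrist')
    s=env.state();T=pose(s);print(s['t'],T[:3,3],T[:3,0],s['ft_force'],s['moment'])
im=env.read_camera('scene');cv2.imwrite('pics/scene13.png',im[:,:,::-1])
im=env.read_camera('side');cv2.imwrite('pics/side13.png',im[:,:,::-1])
E
```

```text
17.7 [548.031 111.081  90.312] [ 0.003 -0.    -1.   ] [-4.506 -2.394 18.603] [-0.288  0.826 -0.011]
17.75 [548.025 111.083  90.284] [ 0.003 -0.    -1.   ] [-4.986 -2.182 19.005] [-0.233  0.921 -0.018]
17.8 [548.012 111.089  90.301] [ 0.003 -0.    -1.   ] [-5.087 -1.5   19.098] [-0.226  0.894 -0.003]
```

View pics/side13.png

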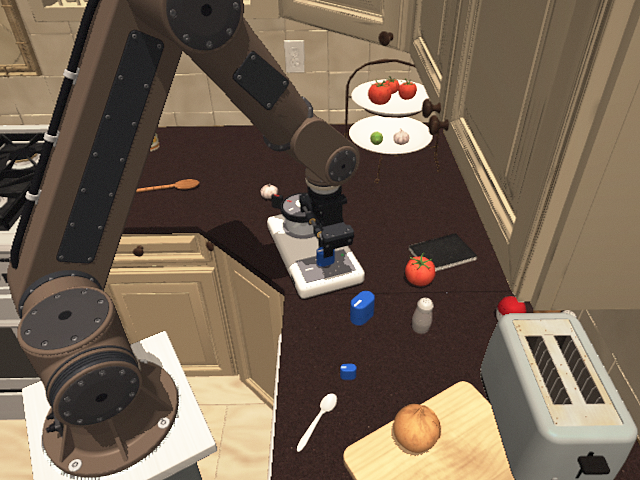

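The push holds steady at 19 N against a 10 N spring, so the knob is on the stop. Salt (423,315), tomato (420,270) and garlic (269,192) are where they were. Handing in.

```bash
python3 -c "
from cell import env
print(env.job_done());s=env.state();print(s['t'],s['eef_pos'],s['ft_force'],s['opening'])"
```

```text
the job is handed in; nothing more can be done
None
the job is handed in; nothing more can be done
```

The job is handed in at about 17.9 s on the robot's clock, with the knob still held pressed down. `job_done` gave no verdict.

- **Lock ring:** I gripped the lug and turned it about 42° clockwise. After letting go, the lug's red line and the red mark on the lid both measured 129.74° about the ring's axis.
- **Knob:** I took the middle-sized blue knob, which measured about 46 × 28 mm. I turned it so its pointer matched the white deck line to within about 0.3° and slid it onto the shaft without any resistance.
- **Press:** The last reading before handing in was a steady push of about 19 N, more than the 10 N the spring needs at its stop. The tool was at 90.3 mm against the 90.7 mm I expected at the stop, and the knob had not slipped in the jaws. During pressing the push briefly reached 29 N with about 9 N sideways, which I eased to about 5 N.
- **Bystanders:** In the last side view the salt shaker, tomato and garlic had not moved.
- **Disagreements:** In the first pictures the side camera placed things up to about 10 mm off in y, partly because I picked some points roughly. I used the wrist camera for all the fine positions. A last check of the lid's cap differed by about 10 mm because the cap was half hidden, so I ignored it.

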